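# Weigh the refilled spot-cleaner bottle on a two-pan balance

## Robot

A 6-joint arm with a two-finger parallel gripper is mounted at the origin on a cart in front of the work surface, level with it; the furniture and walls round the work are solid. World frame = base frame: x ahead of the robot, y to its left, z up, the work surface at z = 0. Lengths are in mm, angles in rad, forces in N, time in s.
With the tool pointing down it reaches from about 275 to 750 mm from the base axis. Payload 10.2 kg.
Tool frame: the origin (TCP) lies on the front face of the gripper's body, between the roots of the fingers; the fingertips stand 73 mm ahead of it and the grasp point (between the pads) lies 54 mm ahead of it; z points along the fingers, y is the line along which they close (so a half turn about z gives the same grasp; the last joint's range is limited). The gripper opens to 85 mm and grips with 20 to 120 N. Pads are 22 mm wide; open, the fingers measure 114 mm over their backs; the gripper's body (76 mm by 85 mm) begins 54 mm behind the grasp point. The pads swing forward as they close: fully open they stand 13 mm farther back than shut.
Start: joints at [-1.478, 0.313, 1.498, -0, 1.331, -0.223], TCP at [163.04, -499.049, 303.894] pointing down, gripper open.
Joint ranges: [-2.94, 2.94], [-0.97, 2.17], [0.19, 2.56], [-1.23, 4.37], [0.02, 3.11], [-2.88, 2.88]. Speed limits (rad/s): [2.39, 2.39, 3.01, 3.14, 3.14, 3.14].

## Interface

Orientations are given as a unit quaternion [w, x, y, z].
In Python, from rig import * gives the robot as it stands.
- The arm moves only by the tool step_arm, never from a script. Its argument "plan" is a list of rows, each an object with "offset": the shift along the tool's x, y, z in cm, a list of three; "rot": the turn, a rotation vector about the tool's x, y, z in degrees, a list of three; "gripper": the finger opening in cm, from 0 to 8.54. In form: [{"offset": [x, y, z], "rot": [wx, wy, wz], "gripper": gripper}, ...]. A call has 1 to 12 rows; each row is the pose to reach, as a shift and turn from the pose commanded when the call began, along the tool's axes at that moment; what a row does not reach only later rows make up. A row lasts 1/10 s, in which the tool goes at most 50 mm and 8.59 degrees, less where a joint would pass 70% of its speed; a pose out of reach is approached as far as the arm can. A call with a gripper value outside its range is refused whole. The fingers move at their own pace and stop on an object; "squeeze" is the grip in N (left out, the last holds). Time passes only in rows, so rows that repeat a pose let the fingers close. It gives the time, the measured TCP pose, the force, the opening and the grip force at its end, in the units of the state.
- sense(): the state, without advancing time (a new reading comes with each control period).
- capture(name): name is "scene" or "side" or "wrist"; returns a dict with "color" (420x560x3 uint8, red, green, blue), "depth" (420x560 float32, mm along the optical axis (not along the pixel's ray), 0 where there is no reading), "vertical_fov" (degrees; the focal length in pixels is half the picture's height over the tangent of half this angle, whatever the lens; pixels are square), "cx", "cy" (the principal point, pixels), "k1" (the pictures are not rectified: a ray, as slopes to the right and down, at radius r is drawn at 1 + k1 r^2 times it, then the intrinsics apply), "rvec" (rotation vector, rad) and "tvec" (3), from world to camera coordinates, as OpenCV has them; the wrist camera has in their place "mount" (4x4, takes a point from camera to tool coordinates, whose origin is the TCP and whose axes are the flange's). Camera axes: x right, y down, z forward; pixel columns grow to the right and rows downward; lengths in mm; the calibration is good to about 2 mm. A picture is of the moment at which its call begins: read the wrist's pose just before it.
- finish_job(): hands the job in; it is judged then, once.
The state is a dict: "time_s": time; "joints": joint angles; "dq": joint speeds; "tau": joint torques, N m; "eef_pos": TCP position; "ee_rot": TCP orientation; "force": force on the tool from outside, world axes, zero at the start; "wrist_torque": the same for the moment, N m; "grip_width": opening from 0.0 (shut) to 1.0 (fully open); "grip_force": force on a finger pad.
Only numpy, scipy, OpenCV 4.12 (cv2) and the standard library are available. Lean on these libraries where they do the work, as an engineer would, in place of code of your own. Each camera call takes 0.05 s, during which the arm holds its last target. There are 200 camera calls.

## Task

The refilled spot-cleaner bottle on one pan of the balance should weigh 300 g. Check it: stand the brass weights that together make 300 g on the empty pan, so that the beam comes level, and leave the weights standing there with the balance at rest.

Things in the scene. Friction and masses are not known exactly. Their poses are not given: they have to be found in the camera images.
- weight_200: The 200 g brass weight, the largest of three that stand loose on the worktop in any order (200, 100 and 50 g): an upright cylinder 40 mm in diameter and 20 mm high, on it a neck (12 mm in diameter, 6 mm high) and a round knob (18 mm in diameter, 10 mm high); 36 mm tall in all. Origin: centre of its underside, z up.
- weight_100: The 100 g brass weight, the middle one: an upright cylinder 30 mm in diameter and 18 mm high, a neck (10 mm, 5 mm high) and a knob (15 mm, 8 mm high); 31 mm tall in all. Origin: centre of its underside, z up. The 50 g weight, not listed, has the same form, 21 mm in diameter and 28 mm tall. The three start at least 60 mm apart.
- weight_pan: Empty pan of the blue balance: round, steel, flat floor 110 mm in diameter, rim 4 mm above it, 132 mm outside. Origin: centre of the floor's upper face, z up, +y to the other pan, 250 mm away, with the white bottle (177 mm tall). It stays level, moves only up and down, starts at its highest (floor 118 mm above the worktop), and sinks by itself under more than about 230 g; level at 100 mm.
- beam (a joint): Tilt of the balance beam, rad: 0 level, negative while the bottle's side is down (-0.148 at the start, its stop), positive with the weight pan lower (to +0.148). About 0.022 rad per 10 g of difference; settles within 1 s; where on a pan the load stands makes no difference. Between the pans, a pillar with a red needle and white card reaches 138 mm above the worktop.
Not all that is in view belongs to the job. Leave any purple look-alike of the weight_100 alone. What is shaped like the weight_200 but purple is not meant.

How it is judged:
By the outcome, as a careful person would: the job done as asked, in the order asked, and still so for the second after the job is handed in, with the robot touching nothing.
It also fails if it takes over 51 s, if anything falls off the work surface, if the arm or the gripper's body presses on something with over 40 N, if the wrist force passes 120 N, or if a joint passes its speed limit or range.

## Working session

There is one attempt and no reset: what is moved stays moved. The work goes in short steps, Python scripts to look and compute and a tool call to move; the robot and the scene stay as the last step left them, time stands still between calls to the robot, and variables do not carry over. Pictures are saved under pics/ and viewed, at most 10 in all, crops included, and the job is handed in when it is done.

Besides the shell and the picture viewer there is one more tool, called after "Request:" in YAML: its name, and indented under it one key for each argument. step_arm: Moves the arm, as the interface text tells. Its arguments: {"type":"object","properties":{"plan":{"type":"array"},"squeeze":{"type":"number"}},"required":["plan"]}

```bash
mkdir -p pics; cat > h.py <<'E'
from rig import *
import numpy as np, cv2
from scipy.spatial.transform import Rotation as R
def save(c,n): cv2.imwrite('pics/'+n,cv2.cvtColor(c['color'],cv2.COLOR_RGB2BGR))
def cloud(c,s=None):
    h,w=c['depth'].shape; f=h/2/np.tan(np.radians(c['vertical_fov'])/2)
    K=np.array([[f,0,c['cx']],[0,f,c['cy']],[0,0,1]])
    v,u=np.mgrid[0:h,0:w]
    p=cv2.undistortPoints(np.stack([u,v],-1).reshape(-1,1,2).astype(np.float64),K,np.array([c['k1'],0,0,0,0.])).reshape(h,w,2)
    P=np.dstack([p,np.ones((h,w))])*c['depth'][...,None]
    if 'mount' in c:
        M=np.array(c['mount']); P=P@M[:3,:3].T+M[:3,3]
        q=np.array(s['ee_rot']); T=R.from_quat(q[[1,2,3,0]]).as_matrix()
        P=P@T.T+np.array(s['eef_pos'])
    else:
        P=(P-np.array(c['tvec']).ravel())@R.from_rotvec(np.array(c['rvec']).ravel()).as_matrix()
    P[c['depth']==0]=np.nan
    return P
E
python3 - <<'E'
from h import *
s=sense();print(s)
ims=[]
for n in('scene','side'):
    c=capture(n);save(c,n+'0.png');np.savez('/tmp/'+n+'.npz',P=cloud(c),C=c['color'])
E
```

```text
{'time_s': 0.0, 'joints': array([-1.47839351e+00,  3.13451804e-01,  1.49846598e+00, -1.32271869e-05,
        1.33100625e+00, -2.23388123e-01]), 'dq': array([ 0.00156698,  0.00032686, -0.00156997,  0.00039794,  0.00050272,
       -0.00129201]), 'tau': array([ 3.50854079e-04, -4.12268722e+01, -2.59741831e+01, -1.82292983e-04,
        4.22052137e-03, -4.71152589e-05]), 'eef_pos': array([ 163.0238604 , -498.86249535,  303.32321591]), 'ee_rot': array([-6.64684936e-04,  9.87559920e-01,  1.57241727e-01,  3.71572090e-05]), 'force': array([-0.46248498,  0.9996811 ,  0.53855363]), 'wrist_torque': array([ 0.02248   , -0.00941528, -0.05316454]), 'grip_force': 0.0, 'grip_width': 1.005028368085394}
```

View pics/scene0.png

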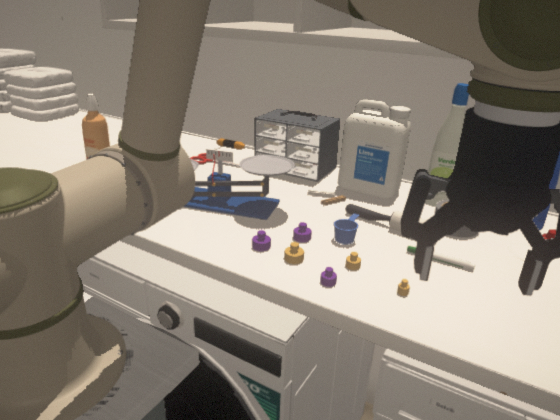

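View pics/side0.png

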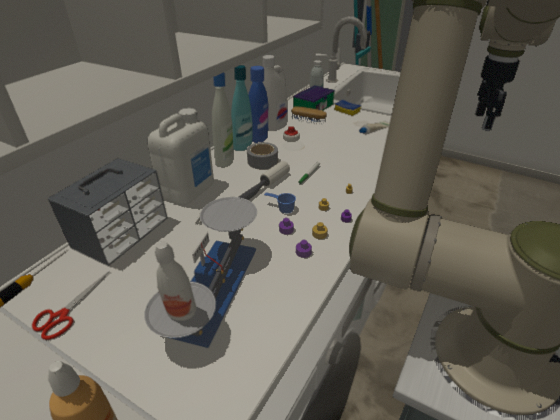

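Scene view, brass pieces: (294,254), (353,261) and (404,287). By falling size these should be the 200, 100 and 50 g weights. The purple ones at (261,241), (302,233) and (329,277) are look-alikes. The empty pan is at (267,163). I'll measure these and confirm in an enlarged crop.

```bash
python3 - <<'E'
from h import *
for n in('scene','side'):
    d=np.load(f'/tmp/{n}.npz');P,C=d['P'],d['C']
    hsv=cv2.cvtColor(C,cv2.COLOR_RGB2HSV);H,S,V=[hsv[...,i].astype(int) for i in range(3)]
    for nm,m in(('brass',(H>10)&(H<30)&(S>110)),('purple',(H>125)&(H<160)&(S>80))):
        m=m&(P[...,2]>-5)&(P[...,2]<60)&(P[...,0]<600)
        k,l,st,ce=cv2.connectedComponentsWithStats(m.astype(np.uint8))
        for i in range(1,k):
            if st[i,4]<25: continue
            q=P[l==i];z=q[:,2];ok=z>3;q=q[ok]
            if len(q)<10: continue
            top=q[q[:,2]>q[:,2].max()-7]
            c,r=cv2.minEnclosingCircle(q[:,:2].astype(np.float32))
            print(n,nm,ce[i].round(),st[i,4],'circ',np.round(c),round(r),'zmax',q[:,2].max().round(),'top',top.mean(0).round())
    m=(P[...,2]>105)&(P[...,2]<135)&(P[...,0]<700)&(S<60)
    k,l,st,ce=cv2.connectedComponentsWithStats(m.astype(np.uint8))
    for i in range(1,k):
        if st[i,4]>300:
            q=P[l==i];c,r=cv2.minEnclosingCircle(q[:,:2].astype(np.float32));print(n,'pan?',ce[i].round(),st[i,4],np.round(c),round(r),np.percentile(q[:,2],[5,50,95]).round(1))
c=cv2.imread('pics/scene0.png')[215:305,235:425];cv2.imwrite('pics/crop1.png',cv2.resize(c,None,fx=4,fy=4,interpolation=2))
E
```

```text
scene brass [294. 251.] 165 circ [ 445. -155.] 19 zmax 37.0 top [ 445. -156.   35.]
scene brass [353. 259.] 100 circ [ 485. -266.] 15 zmax 31.0 top [ 485. -266.   29.]
scene brass [404. 286.] 71 circ [ 453. -377.] 10 zmax 30.0 top [ 452. -378.   27.]
scene purple [303. 231.] 70 circ [ 531. -129.] 19 zmax 25.0 top [ 526. -131.   19.]
scene purple [261. 240.] 83 circ [450. -75.] 19 zmax 26.0 top [446. -75.  20.]
scene purple [328. 276.] 57 circ [ 411. -248.] 13 zmax 24.0 top [ 407. -249.   18.]
scene pan? [266. 165.] 913 [604.  12.] 67 [116.6 117.9 121.4]
side brass [349. 188.] 44 circ [ 457. -373.] 10 zmax 30.0 top [ 458. -373.   27.]
side brass [323. 204.] 89 circ [ 489. -261.] 13 zmax 33.0 top [ 489. -262.   30.]
side brass [319. 231.] 183 circ [ 448. -152.] 20 zmax 38.0 top [ 448. -151.   36.]
side purple [346. 216.] 89 circ [ 412. -244.] 14 zmax 32.0 top [ 413. -244.   29.]
side purple [285. 225.] 126 circ [ 534. -124.] 19 zmax 38.0 top [ 532. -123.   36.]
side purple [303. 247.] 134 circ [453. -69.] 19 zmax 39.0 top [453. -70.  36.]
side pan? [228. 214.] 1556 [606.  13.] 66 [117.7 119.3 122.9]
```

View pics/crop1.png

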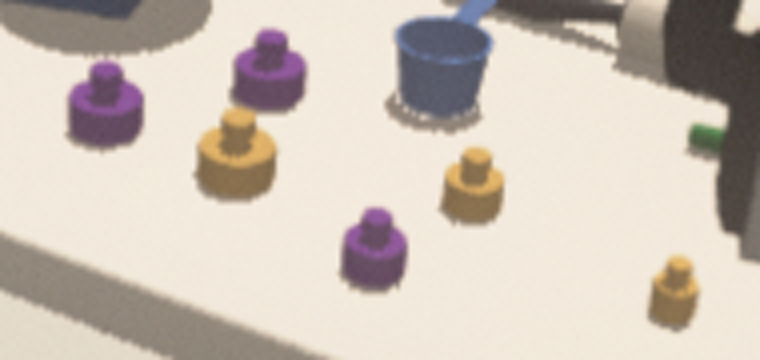

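Sizes fit: the brass piece at (294,254) has a radius of about 20 mm and is 36 mm tall, so it is weight_200 at about (446,-154). The one at (353,261) has a radius of about 15 mm and is 31 mm tall, so it is weight_100 at about (487,-264). The pan centre is about (605,12), with its floor at 118. The crop confirms both are brass and that the purple ones are decoys. Next I'll move above weight_200.

Request:
step_arm:
  plan:
    - {"offset": [37.6, -24, 14], "rot": [0, 0, 0], "gripper": 6}
    - {"offset": [37.6, -24, 14], "rot": [0, 0, 0], "gripper": 6}
    - {"offset": [37.6, -24, 14], "rot": [0, 0, 0], "gripper": 6}
    - {"offset": [37.6, -24, 14], "rot": [0, 0, 0], "gripper": 6}
    - {"offset": [37.6, -24, 14], "rot": [0, 0, 0], "gripper": 6}
    - {"offset": [37.6, -24, 14], "rot": [0, 0, 0], "gripper": 6}
    - {"offset": [37.6, -24, 14], "rot": [0, 0, 0], "gripper": 6}
    - {"offset": [37.6, -24, 14], "rot": [0, 0, 0], "gripper": 6}
    - {"offset": [37.6, -24, 14], "rot": [0, 0, 0], "gripper": 6}
    - {"offset": [37.6, -24, 14], "rot": [0, 0, 0], "gripper": 6}
    - {"offset": [37.6, -24, 14], "rot": [0, 0, 0], "gripper": 6}
    - {"offset": [37.6, -24, 14], "rot": [0, 0, 0], "gripper": 6}
  squeeze: 30

```text
time_s: 1.3
eef_pos: [445.7, -154.3, 163.8]
ee_rot: [-0.0, 0.988, 0.158, -0.0]
force: [-0.0, 0.4, 0.0]
grip_width: 0.701
grip_force: 0.0
```

```bash
cat > w.py <<'E'
from h import *
import sys
s=sense();c=capture('wrist');save(c,sys.argv[1]);P=cloud(c,s)
q=np.array(s['ee_rot']);T=R.from_quat(q[[1,2,3,0]]).as_matrix()
print(s['time_s'],s['eef_pos'],'tool x,y',T[:,0].round(3),T[:,1].round(3),'w',s['grip_width'],s['force'],s['grip_force'])
hsv=cv2.cvtColor(c['color'],cv2.COLOR_RGB2HSV);H,S,V=[hsv[...,i].astype(int) for i in range(3)]
for nm,m in(('brass',(H>10)&(H<30)&(S>110)),('purple',(H>125)&(H<160)&(S>80))):
    k,l,st,ce=cv2.connectedComponentsWithStats((m&(P[...,0]<700)).astype(np.uint8))
    for i in range(1,k):
        if st[i,4]<150: continue
        a=P[l==i];a=a[np.isfinite(a).all(1)]
        if len(a)<50: continue
        zt=np.percentile(a[:,2],99);t=a[a[:,2]>zt-5]
        cc,r=cv2.minEnclosingCircle(t[:,:2].astype(np.float32));c2,r2=cv2.minEnclosingCircle(a[:,:2].astype(np.float32))
        print(nm,ce[i].round(),'z',zt.round(1),'knob',np.round(cc,1),round(r,1),'all',np.round(c2,1),round(r2,1),'rel tool mm',(T.T@(np.array([*cc,zt])-s['eef_pos'])).round(1))
E
python3 w.py w1.png
```

```text
1.3 [ 445.7134551  -154.3107929   163.83435876] tool x,y [ 0.95   0.311 -0.   ] [ 0.311 -0.95  -0.   ] w 0.7009383728388089 [-0.04713103  0.36773311  0.01905373] 0.0
brass [283. 216.] z 36.5 knob [ 448.8 -155. ] 9.0 all [ 449.2 -155.2] 19.6 rel tool mm [  2.8   1.6 127.3]
brass [433. 210.] z 31.7 knob [ 489.6 -265.8] 7.3 all [ 489.8 -265.5] 14.5 rel tool mm [  7.1 119.6 132.1]
brass [538. 285.] z 28.5 knob [ 458.3 -376.3] 6.0 all [ 458.3 -376. ] 10.4 rel tool mm [-57.1 214.9 135.3]
purple [284.  93.] z 36.6 knob [ 533.6 -128.3] 8.9 all [ 533.4 -128.6] 19.4 rel tool mm [ 91.6   2.6 127.2]
purple [182. 178.] z 36.5 knob [453.5 -73.9] 9.0 all [453.8 -74.3] 19.6 rel tool mm [ 32.5 -73.9 127.3]
purple [384. 278.] z 139.0 knob [ 470.  -189.3] 1.7 all [ 444.6 -224.4] 44.9 rel tool mm [12.2 40.9 24.9]
```

View pics/w1.png

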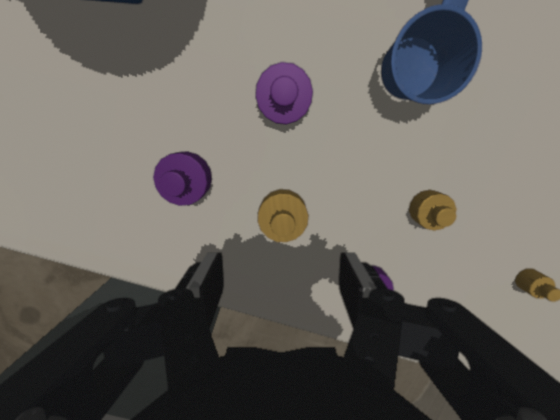

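Wrist view: weight_200 at (283,216) lies between the fingers, weight_100 is at (433,210), and the purple ones are clear of both fingers. I'll descend, close and lift.

Request:
step_arm:
  plan:
    - {"offset": [0.2, 0.1, 4], "rot": [0, 0, 0], "gripper": 6}
    - {"offset": [0.2, 0.1, 7], "rot": [0, 0, 0], "gripper": 6}
    - {"offset": [0.2, 0.1, 8.6], "rot": [0, 0, 0], "gripper": 6}
    - {"offset": [0.2, 0.1, 8.6], "rot": [0, 0, 0], "gripper": 6}
    - {"offset": [0.2, 0.1, 8.6], "rot": [0, 0, 0], "gripper": 3}
    - {"offset": [0.2, 0.1, 8.6], "rot": [0, 0, 0], "gripper": 3}
    - {"offset": [0.2, 0.1, 8.6], "rot": [0, 0, 0], "gripper": 3}
    - {"offset": [0.2, 0.1, 8.6], "rot": [0, 0, 0], "gripper": 3}
    - {"offset": [0.2, 0.1, 8.6], "rot": [0, 0, 0], "gripper": 3}
    - {"offset": [0.2, 0.1, 8.6], "rot": [0, 0, 0], "gripper": 3}
  squeeze: 30

```text
time_s: 2.35
eef_pos: [448.4, -155.2, 79.3]
ee_rot: [0.001, 0.988, 0.157, 0.001]
force: [-3.4, -1.7, 8.0]
grip_width: 0.453
grip_force: 30.7
```

Request:
step_arm:
  plan:
    - {"offset": [0, 0, -2], "rot": [0, 0, 0], "gripper": 3}
    - {"offset": [0, 0, -6], "rot": [0, 0, 0], "gripper": 3}
    - {"offset": [0, 0, -11], "rot": [0, 0, 0], "gripper": 3}
    - {"offset": [0, 0, -15], "rot": [0, 0, 0], "gripper": 3}
    - {"offset": [0, 0, -15], "rot": [0, 0, 0], "gripper": 3}
    - {"offset": [0, 0, -15], "rot": [0, 0, 0], "gripper": 3}

```text
time_s: 2.95
eef_pos: [448.0, -154.4, 228.2]
ee_rot: [0.0, 0.988, 0.157, 0.001]
force: [-0.5, 0.7, -3.1]
grip_width: 0.446
grip_force: 31.3
```

Request:
step_arm:
  plan:
    - {"offset": [4, -2, 0], "rot": [0, 0, 0], "gripper": 3}
    - {"offset": [8, -4, 0], "rot": [0, 0, 0], "gripper": 3}
    - {"offset": [12, -6, 0], "rot": [0, 0, 0], "gripper": 3}
    - {"offset": [16, -8, 0], "rot": [0, 0, 0], "gripper": 3}
    - {"offset": [20, -10, 0], "rot": [0, 0, 0], "gripper": 3}
    - {"offset": [22.3, -11, 0], "rot": [0, 0, 0], "gripper": 3}
    - {"offset": [22.3, -11, 0], "rot": [0, 0, 0], "gripper": 3}
    - {"offset": [22.3, -11, 0], "rot": [0, 0, 0], "gripper": 3}
    - {"offset": [22.3, -11, 0], "rot": [0, 0, 0], "gripper": 3}

```text
time_s: 3.85
eef_pos: [625.2, 18.7, 226.8]
ee_rot: [-0.0, 0.988, 0.157, -0.001]
force: [-0.5, 0.1, -1.5]
grip_width: 0.451
grip_force: 31.3
```

```bash
python3 w.py w2.png; python3 - <<'E'
from h import *
s=sense();c=capture('wrist');P=cloud(c,s);print(P.shape)
# pan points: height band, all valid
hsv=cv2.cvtColor(c['color'],cv2.COLOR_RGB2HSV);m=(P[...,2]>112)&(P[...,2]<126)&(hsv[...,1]<70)
q=P[m];print(len(q),np.nanpercentile(q,[1,50,99],axis=0).round(1))
# circle fit of the rim
rim=P[(P[...,2]>119.8)&(P[...,2]<126)&(hsv[...,1]<70)][:,:2]
A=np.c_[2*rim,np.ones(len(rim))];x=np.linalg.lstsq(A,(rim**2).sum(1),rcond=None)[0];print(x[:2],np.sqrt(x[2]+x[:2]@x[:2]),len(rim))
c=capture('side');save(c,'s2.png')
E
```

```text
3.85 [625.24064213  18.69995083 226.82740073] tool x,y [ 0.951  0.31  -0.002] [ 0.31  -0.951 -0.001] w 0.4507507055094074 [-0.53787917  0.12081728 -1.49979774] 31.33678787620738
brass [281. 267.] z 183.9 knob [626.2  18.6] 9.2 all [625.4  17.6] 20.9 rel tool mm [ 1.   0.4 42.9]
purple [430. 412.] z 246.9 knob [643.2  -9.1] 1.4 all [ 533.7 -131.2] 165.4 rel tool mm [  8.4  32.  -20.1]
(420, 560, 3)
17955 [[544.4 -48.7 114.9]
 [626.7  17.8 118.4]
 [668.5 156.6 123.8]]
[599.03289082  36.77119885] 72.86780496971589 3963
```

View pics/w2.png

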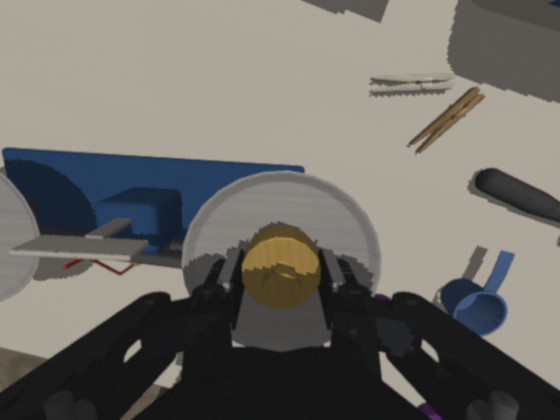

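Wrist view: weight_200 is held upright at (281,267) over the pan, toward its far side. The pan's rim spans columns 183–380, so the weight is centred sideways. I'll lower it and release.

Request:
step_arm:
  plan:
    - {"offset": [0, 0, 1.5], "rot": [0, 0, 0], "gripper": 3}
    - {"offset": [0, 0, 2.5], "rot": [0, 0, 0], "gripper": 3}
    - {"offset": [0, 0, 2.8], "rot": [0, 0, 0], "gripper": 3}
    - {"offset": [0, 0, 3.0], "rot": [0, 0, 0], "gripper": 3}
    - {"offset": [0, 0, 3.0], "rot": [0, 0, 0], "gripper": 3}
    - {"offset": [0, 0, 3.0], "rot": [0, 0, 0], "gripper": 3}
    - {"offset": [0, 0, 3.0], "rot": [0, 0, 0], "gripper": 4.5}
    - {"offset": [0, 0, 3.0], "rot": [0, 0, 0], "gripper": 5.5}
    - {"offset": [0, 0, 3.0], "rot": [0, 0, 0], "gripper": 6}
    - {"offset": [0, 0, 3.0], "rot": [0, 0, 0], "gripper": 6}
    - {"offset": [0, 0, 3.0], "rot": [0, 0, 0], "gripper": 6}

```text
time_s: 5.1
eef_pos: [626.0, 19.3, 198.0]
ee_rot: [0.0, 0.988, 0.157, 0.0]
force: [0.4, 0.1, -0.3]
grip_width: 0.704
grip_force: 0.0
```

Request:
step_arm:
  plan:
    - {"offset": [0, 0, -1.5], "rot": [0, 0, 0], "gripper": 6}
    - {"offset": [0, 0, -4], "rot": [0, 0, 0], "gripper": 6}
    - {"offset": [0, 0, -8], "rot": [0, 0, 0], "gripper": 6}
    - {"offset": [0, 0, -12], "rot": [0, 0, 0], "gripper": 6}
    - {"offset": [0, 0, -12], "rot": [0, 0, 0], "gripper": 6}
    - {"offset": [0, 0, -12], "rot": [0, 0, 0], "gripper": 6}

```text
time_s: 5.7
eef_pos: [625.9, 19.4, 318.3]
ee_rot: [0.0, 0.988, 0.157, 0.001]
force: [-0.3, -0.5, -1.1]
grip_width: 0.704
grip_force: 0.0
```

```bash
python3 w.py w3.png; python3 - <<'E'
from h import *
s=sense();c=capture('wrist');P=cloud(c,s)
hsv=cv2.cvtColor(c['color'],cv2.COLOR_RGB2HSV)
m=((P[...,2]>112)&(P[...,2]<126)&(hsv[...,1]<70)&(np.hypot(P[...,0]-605,P[...,1]-12)<80)).astype(np.uint8)
q=P[m>0];cc,r=cv2.minEnclosingCircle(q[:,:2].astype(np.float32));print('pan',cc,r,np.median(q[:,2]),len(q))
E
```

```text
5.7 [625.94820636  19.36779754 318.28770022] tool x,y [0.951 0.311 0.001] [ 0.311 -0.951  0.001] w 0.7037581866120382 [-0.27678389 -0.535506   -1.11223484] 0.0
brass [281. 207.] z 155.1 knob [626.7  19.2] 9.0 all [627.3  18.8] 19.6 rel tool mm [  0.4   0.3 163.2]
purple [304. 312.] z 36.7 knob [454.6 -73.2] 8.6 all [454.7 -73. ] 19.6 rel tool mm [-192.    34.6  281.4]
purple [403. 366.] z 332.8 knob [650.1  -1.6] 1.4 all [ 531.3 -131.2] 177.1 rel tool mm [ 16.5  27.4 -14.5]
pan (605.6358642578125, 11.70846939086914) 65.65973663330078 118.32352883575513 12298
```

View pics/w3.png

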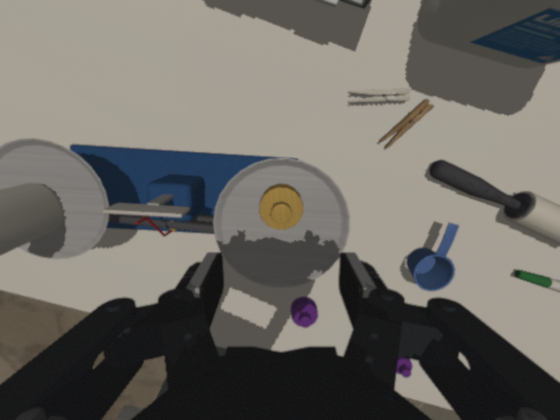

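weight_200 stands upright at (281,207) on the far half of the pan, with its knob top at 155 and the floor at 118. I'll fetch weight_100.

Request:
step_arm:
  plan:
    - {"offset": [-21.9, 22.8, 15], "rot": [0, 0, 0], "gripper": 5.5}
    - {"offset": [-21.9, 22.8, 15], "rot": [0, 0, 0], "gripper": 5.5}
    - {"offset": [-21.9, 22.8, 15], "rot": [0, 0, 0], "gripper": 5.5}
    - {"offset": [-21.9, 22.8, 15], "rot": [0, 0, 0], "gripper": 5.5}
    - {"offset": [-21.9, 22.8, 15], "rot": [0, 0, 0], "gripper": 5.5}
    - {"offset": [-21.9, 22.8, 15], "rot": [0, 0, 0], "gripper": 5.5}
    - {"offset": [-21.9, 22.8, 15], "rot": [0, 0, 0], "gripper": 5.5}
    - {"offset": [-21.9, 22.8, 15], "rot": [0, 0, 0], "gripper": 5.5}
    - {"offset": [-21.9, 22.8, 15], "rot": [0, 0, 0], "gripper": 5.5}
    - {"offset": [-21.9, 22.8, 15], "rot": [0, 0, 0], "gripper": 5.5}
    - {"offset": [-21.9, 22.8, 15], "rot": [0, 0, 0], "gripper": 5.5}
    - {"offset": [-21.9, 22.8, 15], "rot": [0, 0, 0], "gripper": 5.5}

```text
time_s: 7.0
eef_pos: [489.1, -264.5, 168.2]
ee_rot: [0.0, 0.987, 0.158, 0.0]
force: [0.4, 0.1, 0.0]
grip_width: 0.649
grip_force: 0.0
```

```bash
python3 w.py w4.png
```

```text
7.0 [ 489.08638777 -264.54418351  168.24343402] tool x,y [0.95  0.312 0.   ] [ 0.312 -0.95   0.   ] w 0.6485588452670036 [0.44221102 0.14757099 0.03143003] 0.0
brass [282. 217.] z 31.6 knob [ 489.6 -266.3] 7.5 all [ 490.2 -266.2] 14.5 rel tool mm [-1.000e-01  1.800e+00  1.367e+02]
brass [393. 287.] z 146.3 knob [ 511.1 -302.3] 4.8 all [ 486.6 -341.9] 51.3 rel tool mm [ 9.1 42.8 22. ]
purple [119. 104.] z 36.4 knob [ 533.8 -128.5] 9.4 all [ 533.7 -129.3] 20.1 rel tool mm [  84.8 -115.4  131.8]
purple [ 32. 185.] z 36.3 knob [454.2 -75.6] 8.7 all [454.  -75.3] 20.0 rel tool mm [  25.7 -190.5  131.9]
purple [238. 290.] z 104.5 knob [ 473.8 -241.2] 4.1 all [ 439.9 -248.4] 38.7 rel tool mm [ -7.2 -27.   63.7]
```

Request:
step_arm:
  plan:
    - {"offset": [0, 0.2, 4], "rot": [0, 0, 0], "gripper": 5.5}
    - {"offset": [0, 0.2, 7], "rot": [0, 0, 0], "gripper": 5.5}
    - {"offset": [0, 0.2, 8.6], "rot": [0, 0, 0], "gripper": 5.5}
    - {"offset": [0, 0.2, 8.6], "rot": [0, 0, 0], "gripper": 5.5}
    - {"offset": [0, 0.2, 8.6], "rot": [0, 0, 0], "gripper": 2}
    - {"offset": [0, 0.2, 8.6], "rot": [0, 0, 0], "gripper": 2}
    - {"offset": [0, 0.2, 8.6], "rot": [0, 0, 0], "gripper": 2}
    - {"offset": [0, 0.2, 8.6], "rot": [0, 0, 0], "gripper": 2}
    - {"offset": [0, 0.2, 8.6], "rot": [0, 0, 0], "gripper": 2}
    - {"offset": [0, 0.2, 8.6], "rot": [0, 0, 0], "gripper": 2}

```text
time_s: 8.05
eef_pos: [489.7, -267.5, 83.4]
ee_rot: [0.001, 0.988, 0.157, 0.001]
force: [-0.7, 1.8, 6.6]
grip_width: 0.327
grip_force: 29.5
```

Request:
step_arm:
  plan:
    - {"offset": [0, 0, -2], "rot": [0, 0, 0], "gripper": 2}
    - {"offset": [0, 0, -6], "rot": [0, 0, 0], "gripper": 2}
    - {"offset": [0, 0, -11], "rot": [0, 0, 0], "gripper": 2}
    - {"offset": [0, 0, -16], "rot": [0, 0, 0], "gripper": 2}
    - {"offset": [0, 0, -18], "rot": [0, 0, 0], "gripper": 2}
    - {"offset": [0, 0, -18], "rot": [0, 0, 0], "gripper": 2}
    - {"offset": [0, 0, -18], "rot": [0, 0, 0], "gripper": 2}

```text
time_s: 8.75
eef_pos: [488.9, -267.1, 261.4]
ee_rot: [-0.0, 0.988, 0.157, -0.0]
force: [-0.6, 0.0, -1.3]
grip_width: 0.325
grip_force: 29.9
```

Request:
step_arm:
  plan:
    - {"offset": [2.8, -3.8, 0], "rot": [0, 0, 0], "gripper": 2}
    - {"offset": [5.6, -7.6, 0], "rot": [0, 0, 0], "gripper": 2}
    - {"offset": [8.5, -11.4, 0], "rot": [0, 0, 0], "gripper": 2}
    - {"offset": [11.4, -15.2, 0], "rot": [0, 0, 0], "gripper": 2}
    - {"offset": [14.2, -19, 0], "rot": [0, 0, 0], "gripper": 2}
    - {"offset": [17.0, -22.8, 0], "rot": [0, 0, 0], "gripper": 2}
    - {"offset": [17.0, -22.8, 0], "rot": [0, 0, 0], "gripper": 2}
    - {"offset": [17.0, -22.8, 0], "rot": [0, 0, 0], "gripper": 2}
    - {"offset": [17.0, -22.8, 0], "rot": [0, 0, 0], "gripper": 2}

```text
time_s: 9.65
eef_pos: [579.6, 1.5, 260.7]
ee_rot: [-0.0, 0.988, 0.157, -0.001]
force: [-0.4, -1.0, -0.8]
grip_width: 0.322
grip_force: 30.0
```

```bash
python3 w.py w5.png
```

```text
9.65 [579.58819361   1.45533471 260.70533995] tool x,y [ 0.951  0.31  -0.002] [ 0.31  -0.951 -0.001] w 0.3222183895438954 [-0.42383749 -1.00386623 -0.84355909] 29.986651733197505
brass [277. 157.] z 155.1 knob [626.7  18.9] 8.9 all [626.5  18.8] 19.5 rel tool mm [ 50.4  -1.9 105.6]
brass [281. 263.] z 208.7 knob [580.2   1.4] 7.6 all [579.8   0.8] 15.3 rel tool mm [ 0.7  0.3 52. ]
brass [527. 365.] z 272.4 knob [609.3 -53.5] 0.9 all [ 535.2 -218.9] 182.0 rel tool mm [ 11.2  61.4 -11.8]
purple [372. 261.] z 36.7 knob [ 534.3 -127.8] 9.3 all [ 534.6 -127.4] 19.8 rel tool mm [-82.6 109.1 224.1]
purple [302. 305.] z 218.9 knob [574.5 -15.3] 2.1 all [506.4 -43.4] 75.8 rel tool mm [-9.9 14.3 41.8]
```

View pics/w5.png

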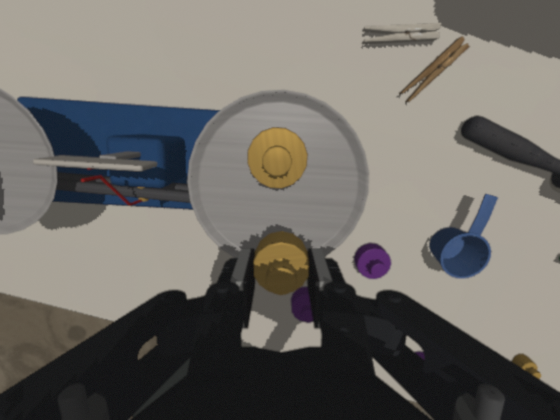

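weight_100 is held upright at (281,263) over the pan's near half, with clear space to weight_200 at (277,157). I'll lower it onto the pan, ride the pan down to level (about 100 mm), then release.

Request:
step_arm:
  plan:
    - {"offset": [0, 0, 3], "rot": [0, 0, 0], "gripper": 2}
    - {"offset": [0, 0, 5], "rot": [0, 0, 0], "gripper": 2}
    - {"offset": [0, 0, 5.7], "rot": [0, 0, 0], "gripper": 2}
    - {"offset": [0, 0, 6.0], "rot": [0, 0, 0], "gripper": 2}
    - {"offset": [0, 0, 6.3], "rot": [0, 0, 0], "gripper": 2}
    - {"offset": [0, 0, 6.6], "rot": [0, 0, 0], "gripper": 2}
    - {"offset": [0, 0, 6.9], "rot": [0, 0, 0], "gripper": 2}
    - {"offset": [0, 0, 7.2], "rot": [0, 0, 0], "gripper": 2}
    - {"offset": [0, 0, 7.5], "rot": [0, 0, 0], "gripper": 2}
    - {"offset": [0, 0, 7.7], "rot": [0, 0, 0], "gripper": 2}
    - {"offset": [0, 0, 7.7], "rot": [0, 0, 0], "gripper": 2}
    - {"offset": [0, 0, 7.7], "rot": [0, 0, 0], "gripper": 2}

```text
time_s: 10.9
eef_pos: [579.9, 2.3, 184.9]
ee_rot: [-0.0, 0.988, 0.157, -0.0]
force: [-0.1, -0.4, 0.1]
grip_width: 0.322
grip_force: 30.1
```

Request:
step_arm:
  plan:
    - {"offset": [0, 0, 0], "rot": [0, 0, 0], "gripper": 2}
    - {"offset": [0, 0, 0], "rot": [0, 0, 0], "gripper": 2}
    - {"offset": [0, 0, 0], "rot": [0, 0, 0], "gripper": 3.5}
    - {"offset": [0, 0, 0], "rot": [0, 0, 0], "gripper": 4.5}
    - {"offset": [0, 0, 0], "rot": [0, 0, 0], "gripper": 5}
    - {"offset": [0, 0, 0], "rot": [0, 0, 0], "gripper": 5}
    - {"offset": [0, 0, 0], "rot": [0, 0, 0], "gripper": 5}
    - {"offset": [0, 0, 0], "rot": [0, 0, 0], "gripper": 5}

```text
time_s: 11.7
eef_pos: [580.0, 2.2, 184.9]
ee_rot: [0.0, 0.988, 0.157, 0.0]
force: [0.1, 0.2, 0.3]
grip_width: 0.585
grip_force: 0.0
```

```bash
python3 w.py w6.png
```

```text
11.7 [579.98434816   2.22643279 184.91047588] tool x,y [0.951 0.311 0.   ] [ 0.311 -0.951  0.   ] w 0.5853578601579369 [0.05812812 0.24532035 0.25099424] 0.0
brass [277. 170.] z 135.2 knob [626.7  19. ] 8.9 all [626.7  18.9] 19.6 rel tool mm [49.6 -1.4 49.7]
brass [281. 261.] z 130.1 knob [580.6   1.9] 7.5 all [579.1  -0.8] 17.9 rel tool mm [ 0.5  0.5 54.8]
purple [398. 289.] z 162.3 knob [604.3 -36.4] 6.0 all [574.8 -85.4] 62.7 rel tool mm [11.2 44.2 22.6]
purple [312. 338.] z 34.5 knob [591.3  -0.7] 1.4 all [529.1 -43.9] 76.1 rel tool mm [  9.8   6.2 150.4]
```

Request:
step_arm:
  plan:
    - {"offset": [0, 0, -1], "rot": [0, 0, 0], "gripper": 5}
    - {"offset": [0, 0, -3], "rot": [0, 0, 0], "gripper": 5}
    - {"offset": [0, 0, -7], "rot": [0, 0, 0], "gripper": 5}
    - {"offset": [0, 0, -12], "rot": [0, 0, 0], "gripper": 5}
    - {"offset": [0, 0, -12], "rot": [0, 0, 0], "gripper": 5}
    - {"offset": [0, 0, -12], "rot": [0, 0, 0], "gripper": 5}
    - {"offset": [0, 0, -12], "rot": [0, 0, 0], "gripper": 5}
    - {"offset": [0, 0, -12], "rot": [0, 0, 0], "gripper": 5}
    - {"offset": [0, 0, -12], "rot": [0, 0, 0], "gripper": 5}
    - {"offset": [0, 0, -12], "rot": [0, 0, 0], "gripper": 5}
    - {"offset": [0, 0, -12], "rot": [0, 0, 0], "gripper": 5}
    - {"offset": [0, 0, -12], "rot": [0, 0, 0], "gripper": 5}

```text
time_s: 12.95
eef_pos: [580.0, 2.2, 304.8]
ee_rot: [-0.0, 0.988, 0.157, -0.0]
force: [-0.1, 0.1, -0.2]
grip_width: 0.584
grip_force: 0.0
```

```bash
python3 w.py w7.png; python3 - <<'E'
from h import *
s=sense();c=capture('wrist');P=cloud(c,s);S=cv2.cvtColor(c['color'],cv2.COLOR_RGB2HSV)[...,1]
q=P[(np.hypot(P[...,0]-605.6,P[...,1]-11.7)<50)&(S<70)&(P[...,2]>80)&(P[...,2]<125)];print('weight pan z',np.median(q[:,2]),len(q))
c=capture('side');save(c,'s7.png')
E
```

```text
12.95 [579.97325356   2.23238801 304.76218904] tool x,y [ 0.951  0.311 -0.   ] [ 0.311 -0.951 -0.   ] w 0.5844336288027666 [-0.06335603  0.09593956 -0.19504386] 0.0
brass [279. 151.] z 134.6 knob [626.6  18.8] 8.9 all [626.4  18.4] 19.4 rel tool mm [ 49.5  -1.3 170.2]
brass [281. 205.] z 129.5 knob [580.4   1.9] 7.3 all [580.9   1.8] 14.4 rel tool mm [  0.3   0.5 175.2]
purple [362. 248.] z 37.4 knob [564.3 -83.5] 62.5 all [560.9 -87.5] 67.7 rel tool mm [-41.5  76.6 267.3]
purple [304. 286.] z 36.5 knob [454.1 -73. ] 8.7 all [454.2 -72.6] 19.8 rel tool mm [-142.9   32.4  268.3]
weight pan z 97.60605162470887 6194
```

View pics/s7.png

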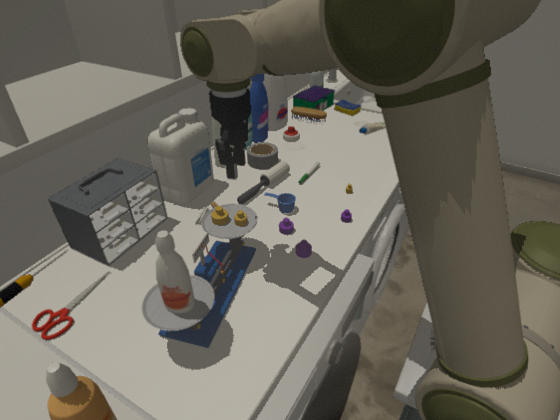

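Side view: both brass weights stand on the pan at (220,215) and (240,217), and the pans look about level. The floor reads about 97.6 against 100, so I'll wait for it to settle and measure again, including the bottle's pan.

Request:
step_arm:
  plan:
    - {"offset": [-4, -8, -6], "rot": [0, 0, 0], "gripper": 5}
    - {"offset": [-4, -8, -6], "rot": [0, 0, 0], "gripper": 5}
    - {"offset": [-4, -8, -6], "rot": [0, 0, 0], "gripper": 5}
    - {"offset": [-4, -8, -6], "rot": [0, 0, 0], "gripper": 5}
    - {"offset": [-4, -8, -6], "rot": [0, 0, 0], "gripper": 5}
    - {"offset": [-4, -8, -6], "rot": [0, 0, 0], "gripper": 5}
    - {"offset": [-4, -8, -6], "rot": [0, 0, 0], "gripper": 5}
    - {"offset": [-4, -8, -6], "rot": [0, 0, 0], "gripper": 5}
    - {"offset": [-4, -8, -6], "rot": [0, 0, 0], "gripper": 5}
    - {"offset": [-4, -8, -6], "rot": [0, 0, 0], "gripper": 5}
    - {"offset": [-4, -8, -6], "rot": [0, 0, 0], "gripper": 5}
    - {"offset": [-4, -8, -6], "rot": [0, 0, 0], "gripper": 5}

```text
time_s: 14.3
eef_pos: [517.1, 65.9, 364.9]
ee_rot: [0.0, 0.988, 0.157, 0.0]
force: [0.3, 0.4, -0.1]
grip_width: 0.586
grip_force: 0.0
```

```bash
python3 w.py w8.png; python3 - <<'E'
from h import *
s=sense();c=capture('wrist');P=cloud(c,s);S=cv2.cvtColor(c['color'],cv2.COLOR_RGB2HSV)[...,1]
X,Y,Z=P[...,0],P[...,1],P[...,2]
def st(n,m): print(n,np.nanmedian(Z[m]).round(1),m.sum())
st('weight pan',(np.hypot(X-605.6,Y-11.7)<50)&(S<70)&(Z>80)&(Z<125))
st('table',(np.abs(Z)<12)&(S<60))
m=(Z>70)&(Z<112)&(Y>150)&(S<70)&(X<800);q=P[m]
if m.sum()>300:
    cc,r=cv2.minEnclosingCircle(q[:,:2].astype(np.float32));print(cc,r);st('bottle pan',m&(np.hypot(X-cc[0],Y-cc[1])<52))
c=capture('side');P=cloud(c);S=cv2.cvtColor(c['color'],cv2.COLOR_RGB2HSV)[...,1];X,Y,Z=P[...,0],P[...,1],P[...,2]
d=np.load('/tmp/side.npz');P0=d['P']
for n,Q in(('before',P0),('now',P)):
    for nm,cx,cy in(('weight',605.6,11.7),('bottle',np.nan,0)):
        if nm=='weight': mm=(np.hypot(Q[...,0]-cx,Q[...,1]-cy)<50)&(Q[...,2]>80)&(Q[...,2]<125)&(S<70)
        else:
            mm=(Q[...,1]>190)&(Q[...,1]<340)&(Q[...,0]>480)&(Q[...,0]<740)&(Q[...,2]>70)&(Q[...,2]<115)&(S<70)
        print(n,nm,np.percentile(Q[...,2][mm],[10,50,90]).round(1),mm.sum())
cv2.imwrite('pics/c8.png',cv2.resize(cv2.cvtColor(c['color'],cv2.COLOR_RGB2BGR)[190:350,130:280],None,fx=3.7,fy=3.7,interpolation=2))
E
```

```text
14.3 [517.1151293   65.85929441 364.9150476 ] tool x,y [0.951 0.311 0.   ] [ 0.311 -0.951  0.   ] w 0.5855244983241228 [ 0.25032234  0.41668854 -0.14824727] 0.0
brass [356. 107.] z 134.9 knob [625.8  18.7] 9.2 all [626.1  19.4] 19.7 rel tool mm [ 88.7  78.6 230. ]
brass [354. 156.] z 129.9 knob [579.8   2.1] 7.4 all [580.2   2.3] 14.6 rel tool mm [ 39.8  80.1 235.1]
brass [529. 296.] z 29.2 knob [ 459.3 -375.7] 5.6 all [ 459.3 -374.5] 9.8 rel tool mm [-192.2  401.8  335.7]
purple [407. 207.] z 37.0 knob [ 534.  -128.3] 8.9 all [ 534.2 -127.6] 19.5 rel tool mm [-44.3 189.8 328. ]
purple [353. 244.] z 36.8 knob [453.7 -73.3] 9.0 all [453.3 -72.6] 19.8 rel tool mm [-103.6  112.6  328.1]
purple [444. 296.] z 346.6 knob [545.5  15. ] 1.1 all [ 481.8 -122.6] 152.6 rel tool mm [11.2 57.2 18.3]
weight pan 97.7 4712
table -0.3 110139
(552.6179809570312, 230.9781951904297) 87.12460327148438
bottle pan 101.5 5482
before weight [113.7 119.  120.2] 520
before bottle [81.  82.7 94.9] 1971
now weight [97.4 98.6 99.9] 517
now bottle [101.3 103.  106.4] 2085
```

View pics/c8.png

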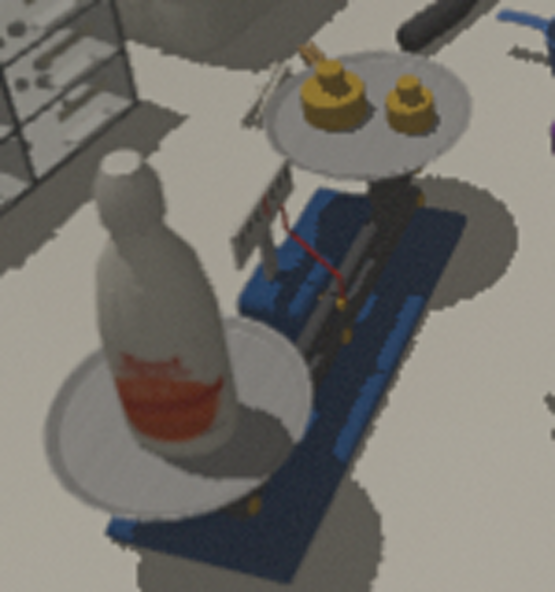

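The balance is at rest: the weight pan's floor reads 97.6, then 97.7 about 1.4 s later, roughly 0.02 rad from level. With weights in 50 g steps, no other combination comes closer. Both weights stand upright and the arm is clear, so I'm handing in.

```bash
python3 -c "
from rig import *
print(finish_job())"
```

```text
the job is handed in; nothing more can be done
None
```

The 200 g and 100 g brass weights stand on the pan with the balance at rest, but the beam is about 0.02 rad from level on the weights' side, so the bottle weighs roughly 9 g under 300 g; job handed in, verdict not shown.

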